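# Clear the washed bakery gear and set the drying blower

### The job

First switch the drying blower off by turning its dial anticlockwise all the way to the off stop. With it off, put away the washed things: move every white board from the grey draining stand into the wooden drying rack, one to a slot and pushed fully down, and nest the bowls upright inside one another in order of size, the largest outermost and standing on the table. Only when all that is done, turn the dial clockwise until its pointer stands at the small metal index tab, and leave everything else on the table as it is.

Things in the scene. Friction and masses are not known exactly. Their poses are not given: they have to be found in the camera images.
- dial (a joint): angle of the blower's dial, rad: 0 = off stop (pointer towards the blower's -x side, where the plate has a small dot), grows as the dial turns clockwise seen from above, end stop at 4.4. Stays where it is left
- dial_grip (a point): on the dial's axis, 27 mm above the underside of the dial, where to grip it. The dial is a black knob: a round skirt 52 mm across and 8 mm high with an upright grip bar on it, 46 mm long, 14 mm thick, top 13 mm above this point; the white dial plate lies 28 mm below this point
- dial_pointer (a point): tip of the dial's pointer (white line on the bar's top and on a small nose at one end of the bar), 30 mm from the dial's axis, 19 mm below dial_grip
- mark: the index mark: a small dark metal tab (13 x 5 x 6 mm) standing on the dial plate. This origin lies on the dial's axis, at the plate; the tab lies along this frame's +x, 41 to 54 mm out. The pointer is on the mark when it points along this +x
- blower: drying blower, a grey box 140 x 140 x 110 mm with a round fan grille in its +y side, fixed; origin at the centre of its underside, z up. Dial and index mark are on its top
- rack: dark wooden drying rack, fixed, 133 (x) x 166 (y) x 50 mm; origin at the centre of its underside, z up. Four upright slots along x, open at the top, centred at y = -57, -19, +19, +57 mm; each 13 mm wide (y) and 117 mm long (x), slot floor at z = 6 mm, slot mouth at z = 50 mm
- tub: grey plastic draining stand, fixed, the boards stand in it at the start; same size and layout as the rack (end walls 55 mm high) but with slots 18 mm wide; origin at the centre of its underside
- bowl_large: white stoneware bowl, loose (stays on the table, always present), outer rim diameter 192 mm, 90 mm high, wall 8 mm thick and upright in its upper 45 %, narrowing below to a foot 106 mm across, inner floor 6 mm above the underside; origin at the centre of the underside, z up
- bowl_medium: white stoneware bowl, loose (may be absent), outer rim diameter 124 mm, 70 mm high, wall 8 mm thick and upright in its upper 45 %, narrowing below to a foot 68 mm across, inner floor 6 mm above the underside; origin at the centre of the underside, z up
- bowl_small: white stoneware bowl, loose (may be absent), outer rim diameter 58 mm, 50 mm high, wall 8 mm thick and upright in its upper 45 %, narrowing below to a foot 32 mm across, inner floor 6 mm above the underside; origin at the centre of the underside, z up
- board0: white plastic cutting board, loose (may be absent), 110 mm wide (x) x 10 mm thick (y) x 100 mm high (z, up while it stands); origin at the centre of its lower edge. Starts upright in one of the tub's slots
- board1: white plastic cutting board, loose (may be absent), 110 mm wide (x) x 10 mm thick (y) x 100 mm high (z, up while it stands); origin at the centre of its lower edge. Starts upright in one of the tub's slots
- board2: white plastic cutting board, loose (may be absent), 110 mm wide (x) x 10 mm thick (y) x 100 mm high (z, up while it stands); origin at the centre of its lower edge. Starts upright in one of the tub's slots
- board3: white plastic cutting board, loose (may be absent), 110 mm wide (x) x 10 mm thick (y) x 100 mm high (z, up while it stands); origin at the centre of its lower edge. Starts upright in one of the tub's slots
- jar: glass jar with steel lid, 70 mm across, 110 mm high; bystander, leave alone; origin at the underside (spoon: middle)
- shaker: aluminium shaker, 48 mm across, 70 mm high; bystander, leave alone; origin at the underside (spoon: middle)
- scraper: dough scraper, 110 mm wide, lying; bystander, leave alone; origin at the underside (spoon: middle)
- spoon: wooden spoon, 220 mm, lying; bystander, leave alone; origin at the underside (spoon: middle)
- carton: cardboard carton 50 x 60 x 60 mm; bystander, leave alone; origin at the underside (spoon: middle)
- timer: white round kitchen timer, 60 mm across, 35 mm high; bystander, leave alone; origin at the underside (spoon: middle)
There are look-alikes about, which are no part of the job. Leave any purple look-alike of the bowl_large alone.

How it is judged:
By the outcome, as a careful person would: the job done as asked, in the order asked, and still so for the second after the job is handed in, with the robot touching nothing.
Of board0, board1, board2, board3 only 3 to 4 are there at a start; the rules pass over those that are not, and their reading is None.
Of bowl_medium, bowl_small only 1 to 2 are there at a start; the rules pass over those that are not, and their reading is None.
At some moment in a run one of bowl_large, bowl_medium may be knocked a few centimetres aside while the robot is not near it.
It also fails if it takes over 210 s, if anything falls off the work surface, if the arm or the gripper's body presses on something with over 40 N, if the wrist force passes 120 N, or if a joint passes its speed limit or range.

### The arm

A 6-joint arm with a two-finger parallel gripper is mounted at the origin on the work surface. World frame = base frame: x ahead of the robot, y to its left, z up, the work surface at z = 0. Lengths are in m, angles in rad, forces in N, time in s.
With the tool pointing down it reaches from about 0.3 to 0.875 m from the base axis. Payload 6.4 kg.
Tool frame: the origin (TCP) lies on the centre line of the jaws, within the pads' length; the fingertips stand 8 mm ahead of it and the grasp point (between the pads) lies 11 mm behind it; z points along the fingers, y is the line along which they close (so a half turn about z gives the same grasp; the last joint's range is limited). The gripper opens to 85 mm and grips with 20 to 120 N. Pads are 22 mm wide; open, the fingers measure 114 mm over their backs; the gripper's body (76 mm by 85 mm) begins 54 mm behind the grasp point. The pads swing forward as they close: fully open they stand 13 mm farther back than shut.
Start: joints at [0.947, 0.181, 1.607, -0, 1.354, -0.206], TCP at [0.233, 0.526, 0.239] pointing down, gripper open.
Joint ranges: [-2.99, 2.99], [-0.89, 2.07], [0.3, 2.58], [-1.14, 4.28], [0, 2.63], [-3.12, 3.12]. Speed limits (rad/s): [2.57, 2.57, 3.01, 3.14, 3.14, 3.14].

### API

Orientations are given as a unit quaternion [w, x, y, z].
In Python, from bench import ctrl gives the robot as it stands.
- The arm moves only by the shell command python3 -m handwheel 'ROWS' [OPENING]. ROWS is JSON, a list that holds one entry, the list of rows, each a list of 4 numbers: the shift along the tool's x, y, z each as a share of 20 cm, from -1 to 1, then the turn about the tool's z as a share of 1.5 rad, from -1 to 1. In form: [[[x, y, z, twist], ...]]. A call has 1 to 10 rows; each row is the pose to reach, as a shift and turn from the pose commanded when the call began, along the tool's axes at that moment; what a row does not reach only later rows make up. A row lasts 1/8 s, in which the tool goes at most 62.5 mm and 10.7 degrees, less where a joint would pass 70% of its speed; a pose out of reach is approached as far as the arm can. A call with a number of a shift or a turn outside -1 to 1 is refused whole. A call with a gripper value outside its range is refused whole. OPENING is the finger opening in mm, from 0 to 85.4, set as the call begins (- or left out, the last holds). The fingers move at their own pace and stop on an object; the grip force is fixed at half the most. Time passes only in rows, so rows that repeat a pose let the fingers close. It gives the time, the measured TCP pose, the force, the opening and the grip force at its end, in the units of the state.
- ctrl.get_obs(): the state, without advancing time (a new reading comes with each control period).
- ctrl.camera(name): name is "side" or "top"; returns a dict with "color" (384x512x3 uint8, red, green, blue), "range_z" (384x512 float32, m along the optical axis (not along the pixel's ray), 0 where there is no reading), "K" (3x3 intrinsics, pixels), "distortion" ([k1, k2, p1, p2, k3] as OpenCV has them; the pictures are not rectified), "pose" (4x4, takes a point from camera to world coordinates). Camera axes: x right, y down, z forward; pixel columns grow to the right and rows downward; lengths in m; the calibration is good to about 2 mm. A picture is of the moment at which its call begins.
- ctrl.hand_in(): hands the job in; it is judged then, once.
The state is a dict: "time_s": time; "q": joint angles; "dq": joint speeds; "joint_efforts": joint torques, N m; "eef_pos": TCP position; "eef_rot": TCP orientation; "wrist_force": force on the tool from outside, world axes, zero at the start; "torque": the same for the moment, N m; "opening": opening from 0.0 (shut) to 1.0 (fully open); "grasp_force": force on a finger pad.
Only numpy, scipy, OpenCV 4.12 (cv2) and the standard library are available. Lean on these libraries where they do the work, as an engineer would, in place of code of your own. Each camera call takes 0.05 s, during which the arm holds its last target. There are 200 camera calls.

## Working session

There is one attempt and no reset: what is moved stays moved. The work goes in short steps, Python scripts to look and compute and a shell command to move; the robot and the scene stay as the last step left them, time stands still between calls to the robot, and variables do not carry over. Pictures are saved under pics/ and viewed, at most 14 in all, crops included, and the job is handed in when it is done.

```bash
ls; mkdir -p pics
cat > h.py <<'E'
import numpy as np, cv2
from bench import ctrl
def cap(n):
    c=ctrl.camera(n); cv2.imwrite
    return c
def world(c):
    "per-pixel world points from depth"
    h,w=c["range_z"].shape
    u,v=np.meshgrid(np.arange(w),np.arange(h))
    p=cv2.undistortPoints(np.stack([u,v],-1).reshape(-1,1,2).astype(np.float64),np.array(c["K"]),np.array(c["distortion"])).reshape(h,w,2)
    z=c["range_z"]; P=np.dstack([p[...,0]*z,p[...,1]*z,z]); T=np.array(c["pose"])
    W=P@T[:3,:3].T+T[:3,3]; W[z==0]=np.nan
    return W
def save(c,name,crop=None,s=1.5):
    im=c["color"][...,::-1]
    if crop: im=im[crop[1]:crop[3],crop[0]:crop[2]]
    cv2.imwrite("pics/"+name,cv2.resize(im,None,fx=s,fy=s,interpolation=cv2.INTER_CUBIC))
def ray(c,u,v,zp):
    p=cv2.undistortPoints(np.array([[[u,v]]],float),np.array(c["K"]),np.array(c["distortion"])).ravel()
    T=np.array(c["pose"]); d=T[:3,:3]@[p[0],p[1],1]; o=T[:3,3]
    return o+d*(zp-o[2])/d[2]
E
python3 - <<'E'
from h import *
for n in("top","side"):
    c=cap(n); save(c,n+"0.png"); print(n,np.round(c["pose"],3).tolist(),c["K"])
o=ctrl.get_obs(); print(o)
E
```

```text
pics
top [[-0.019, -0.989, 0.147, 0.341], [-1.0, 0.021, 0.014, -0.001], [-0.017, -0.146, -0.989, 1.05], [0.0, 0.0, 0.0, 1.0]] [[346.58500769   0.         256.90115147]
 [  0.         346.58500769 187.97366597]
 [  0.           0.           1.        ]]
side [[0.966, -0.208, 0.154, 0.31], [-0.258, -0.747, 0.612, -0.773], [-0.013, -0.631, -0.776, 1.095], [0.0, 0.0, 0.0, 1.0]] [[407.37645778   0.         248.5446272 ]
 [  0.         407.37645778 193.72294219]
 [  0.           0.           1.        ]]
{'time_s': 0.1, 'q': array([ 9.46685927e-01,  1.81458675e-01,  1.60788448e+00,  3.03793499e-05,
        1.35379861e+00, -2.06283866e-01]), 'dq': array([ 0.0001542 , -0.00044224, -0.00237828, -0.00093662, -0.00122356,
       -0.00022436]), 'joint_efforts': array([ 7.86772907e-04, -4.45871472e+01, -3.52242029e+01, -2.19218978e-04,
        4.08667984e-03, -2.46593248e-05]), 'eef_pos': array([0.2330073 , 0.5251601 , 0.23849014]), 'eef_rot': array([-3.26001832e-04,  2.07400066e-01,  9.78255903e-01, -7.02760595e-04]), 'wrist_force': array([-0.26653882, -0.02793299,  0.1641939 ]), 'torque': array([-0.0325968 ,  0.03085831,  0.04598027]), 'grasp_force': 0.0, 'opening': 1.0007854991247964}
```

View pics/top0.png

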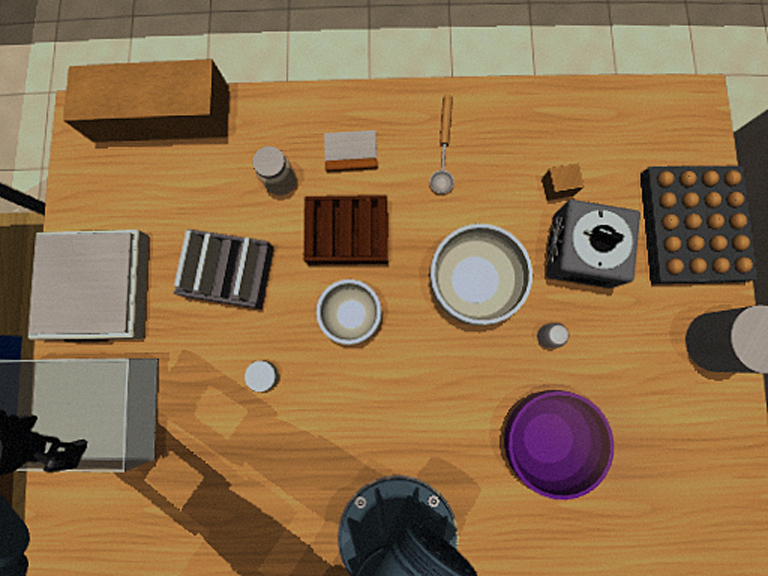

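View pics/side0.png

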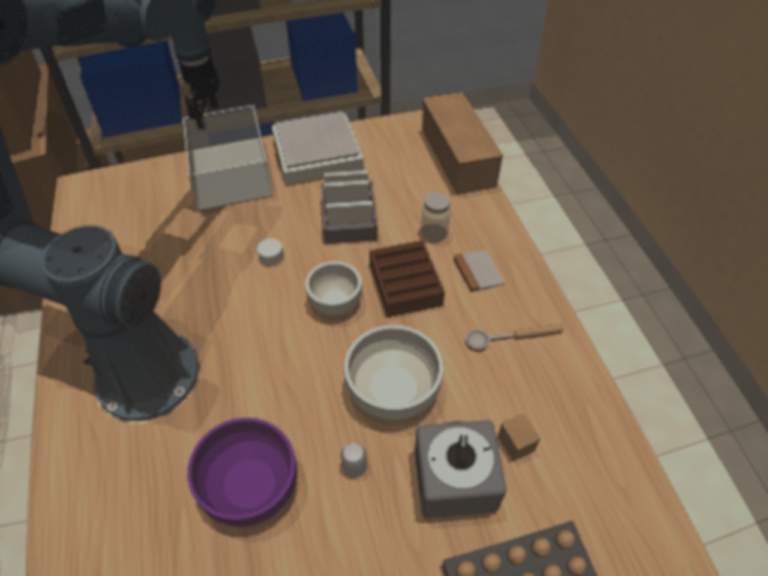

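The top view (1.5× pixels) shows:
- **Blower with dial:** (600,240)
- **Tub with what look like three boards:** (224,268)
- **Rack:** (346,230)
- **Large white bowl:** (481,275). The purple look-alike at (558,443) is to be left alone.
- **Medium bowl:** (349,313)
- **Timer or small-bowl candidates:** (261,376) and (554,335)

I'll enlarge the dial, the tub and the two candidates, and measure from depth.

Run:
```python
from h import *
c=cap("top"); W=world(c); s=cap("side"); WS=world(s); np.savez("w0.npz",W=W,WS=WS,ct=c["color"],cs=s["color"])
im=c["color"][...,::-1]
def crop(im,x0,y0,x1,y1,f): return cv2.resize(im[y0:y1,x0:x1],(400,300),interpolation=cv2.INTER_CUBIC)
A=crop(im,360,128,432,194,0);B=crop(im,110,145,190,210,0)
C=crop(im,350,205,390,235,0);D=crop(s["color"][...,::-1],270,275,342,335,0)
cv2.imwrite("pics/z1.png",np.vstack([np.hstack([A,B]),np.hstack([C,D])]))
# height profiles
hsv=cv2.cvtColor(c["color"],cv2.COLOR_RGB2HSV)
def blob(name,x0,y0,x1,y1,zlo,zhi):
    for n,w in((name,W),):
        q=w[y0:y1,x0:x1].reshape(-1,3); q=q[(q[:,2]>zlo)&(q[:,2]<zhi)]
        if len(q)<5: print(name,len(q));continue
        r=cv2.minAreaRect((q[:,:2]*1000).astype(np.float32)); print(name,len(q),"z",np.round([q[:,2].min(),np.median(q[:,2]),q[:,2].max()],3),"c",np.round(r[0],1),np.round(r[1],1),round(r[2],1))
blob("blower",355,125,435,200,.10,.125)
blob("dial",380,140,430,180,.128,.17)
blob("tub",110,145,190,215,.045,.062)
blob("boards",110,145,190,215,.085,.13)
blob("rack",195,120,270,185,.042,.06)
blob("large",280,145,360,220,.08,.1)
blob("med",205,182,260,235,.06,.08)
blob("sm1",155,235,190,265,.02,.1)
blob("shaker",350,210,385,240,.03,.1)
for sl in range(0):pass
q=W[145:215,110:190]; m=(q[...,2]>.085)
n,l=cv2.connectedComponents(m.astype(np.uint8))
for i in range(1,n):
    p=q[l==i]; 
    if len(p)>8: print("board",len(p),np.round(p.mean(0),4),[np.round(t,1) for t in cv2.minAreaRect((p[:,:2]*1000).astype(np.float32))])
```

```text
blower 2222 z [0.1   0.11  0.125] c [ 552.6 -387.2] [144.  140.2] 80.6
dial 148 z [0.128 0.151 0.157] c [ 551.9 -389.9] [46.8 15.4] 70.2
tub 1119 z [0.045 0.051 0.062] c [525.8 336.9] [167.3 131. ] 79.7
boards 643 z [0.085 0.104 0.111] c [525.3 336.1] [125.  109.7] 80.3
rack 1739 z [0.042 0.049 0.055] c [601.8  92.7] [164.5 131.4] 89.3
large 640 z [0.08  0.089 0.094] c [ 496.9 -166.5] [189.  185.8] 88.2
med 382 z [0.06  0.069 0.075] c [433.9  86.4] [123.1 120.1] 89.0
sm1 358 z [0.02  0.034 0.039] c [314.4 261.4] [60.2 57.6] 89.6
shaker 248 z [0.03  0.063 0.073] c [ 380.7 -308.2] [41.7 45.8] 88.3
board 200 [0.5359 0.3917 0.1001] [array([536.2, 392.7]), array([  9.9, 107.2]), np.float64(80.3)]
board 231 [0.5267 0.355  0.1007] [array([527.8, 356.7]), array([ 12. , 107.7]), np.float64(79.4)]
board 212 [0.5163 0.2788 0.1015] [array([517.1, 279.9]), array([ 11.4, 106.7]), np.float64(79.3)]
```

View pics/z1.png

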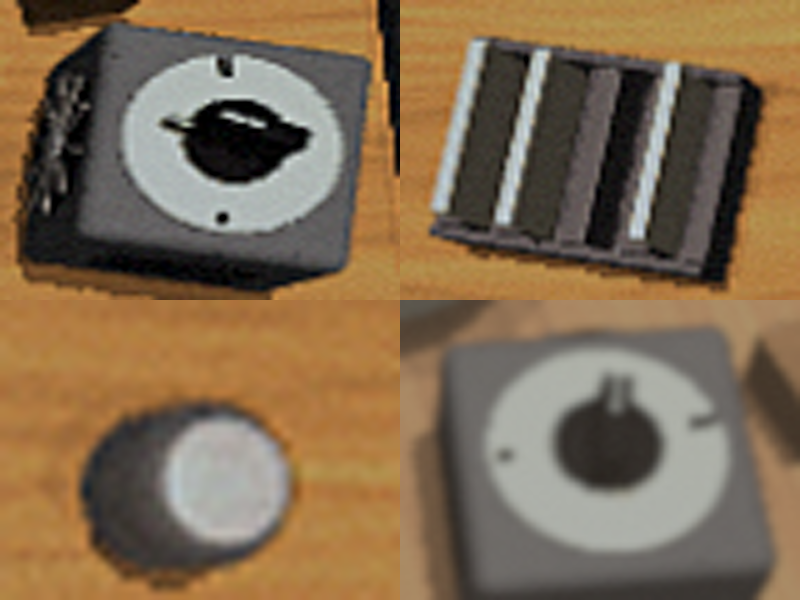

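The crop shows the pointer nose at (170,125), the tab at (225,67) and the off dot at (222,217). Three boards stand in tub slots +57, +19 and −57. The items at (261,376) (timer) and (554,335) (shaker) have solid closed tops, so there is no small bowl. The white rims at (481,275) and (349,313) match the sizes given for the large and medium bowls. I'll start moving and refine the dial geometry on the way.

```bash
cat >> h.py <<'E'
def go(x,y,z,phi=None):
    "print shares to bring the TCP to x,y,z (m) with the closing line at world angle phi (deg)"
    from scipy.spatial.transform import Rotation as Ro
    o=ctrl.get_obs(); w,a,b,d=o["eef_rot"]; R=Ro.from_quat([a,b,d,w]).as_matrix()
    s=R.T@(np.array([x,y,z])-o["eef_pos"])/.2
    f=np.degrees(np.arctan2(R[1,1],R[0,1])); t=0
    if phi is not None: t=-np.radians((phi-f+90)%180-90)/1.5
    print("t",round(o["time_s"],2),"pos",np.round(o["eef_pos"],4),"phi",round(f,1),"q6",round(o["q"][5],2),"SHARES",np.round(s,3),"twist",round(t,3),"F",np.round(o["wrist_force"],1),"open",round(o["opening"]*85.4,1),"grip",round(o["grasp_force"],1))
def circ(p):
    A=np.c_[2*p,np.ones(len(p))]; s=np.linalg.lstsq(A,(p**2).sum(1),rcond=None)[0]
    return s[:2],np.sqrt(s[2]+s[:2]@s[:2])
E
python3 -m handwheel '[[[-0.9,-0.58,0,1],[-0.9,-0.58,0,1],[-0.9,-0.58,0,1],[-0.9,-0.58,0,1],[-0.9,-0.58,0,1],[-0.9,-0.58,0,1],[-0.9,-0.58,0,1],[-0.9,-0.58,0,1],[-0.9,-0.58,0,1]]]'
python3 - <<'E'
from h import *
go(.55,-.388,.24,-20)
for n in("top","side"):
    c=cap(n); W=world(c); col=c["color"].astype(int)
    m=(col.min(2)>(110 if n=="top" else 95))&(np.abs(W[...,2]-.112)<.006)&(np.hypot(W[...,0]-.552,W[...,1]+.388)<.075)
    m=m.astype(np.uint8)
    k=max(cv2.findContours(m,cv2.RETR_EXTERNAL,cv2.CHAIN_APPROX_NONE)[0],key=cv2.contourArea).reshape(-1,2)
    k=cv2.convexHull(k).reshape(-1,2)
    p=np.array([ray(c,u,v,.112)[:2] for u,v in k]); ce,r=circ(p); print(n,"plate",np.round(ce,4),round(r,4),"z",np.median(W[m>0][:,2]).round(4))
    # dark spots on the plate
    R=np.hypot(W[...,0]-ce[0],W[...,1]-ce[1]); d=(col.max(2)<90)&(R<r-.004)&(R>.036)&(W[...,2]>.1)
    nn,l,st,cc=cv2.connectedComponentsWithStats(d.astype(np.uint8))
    for i in range(1,nn):
        if st[i,4]>2:
            q=W[l==i]; v=ray(c,*cc[i],.114)[:2]-ce; print("  dark",st[i,4],np.round(cc[i],1),"r",np.hypot(*v).round(4),"ang",np.degrees(np.arctan2(v[1],v[0])).round(1))
    b=(W[...,2]>.135)&(np.hypot(W[...,0]-ce[0],W[...,1]-ce[1])<.04)
    q=W[b]; print("  bar",[np.round(t,1) for t in cv2.minAreaRect((q[:,:2]*1000).astype(np.float32))],"top z",np.percentile(q[:,2],[50,90]).round(4))
E
```

```text
time_s: 1.32
eef_pos: [0.3506, 0.3464, 0.2392]
eef_rot: [0.0, 0.818, 0.575, -0.0]
wrist_force: [-0.3, -0.7, 0.7]
opening: 1.0
grasp_force: 0.0
t 1.32 pos [0.3506 0.3464 0.2392] phi -19.8 q6 0.88 SHARES [-3.118  2.181 -0.004] twist 0.002 F [-0.3 -0.7  0.7] open 85.4 grip 0.0
top plate [ 0.5528 -0.3905] 0.0563 z 0.1118
  dark 9 [400.1 142.4] r 0.0471 ang 0.7
  dark 4 [389.5 154.5] r 0.0357 ang 68.5
  dark 4 [399.5 175.5] r 0.0477 ang 167.8
  bar [array([ 552., -390.]), array([47.3, 14.5]), np.float64(70.4)] top z [0.1513 0.1543]
side plate [ 0.5521 -0.3893] 0.073 z 0.1124
  dark 12 [280.1 305.5] r 0.0667 ang 168.6
  dark 3 [281. 313.] r 0.0696 ang -174.3
  bar [array([ 552.8, -391.7]), array([47.6, 14.5]), np.float64(68.8)] top z [0.1536 0.1568]
```

```bash
A='[[[-0.2,0.14,0,0]]]'
python3 -m handwheel '[[[-0.8,0.56,0,0],[-0.8,0.56,0,0],[-0.8,0.56,0,0],[-0.8,0.56,0,0]]]' >/dev/null
python3 -m handwheel '[[[-0.8,0.56,0,0],[-0.8,0.56,0,0],[-0.8,0.56,0,0],[-0.8,0.56,0,0]]]' >/dev/null
python3 -m handwheel '[[[-0.8,0.56,0,0],[-0.8,0.56,0,0],[-0.8,0.56,0,0],[-0.8,0.56,0,0]]]' >/dev/null
python3 -m handwheel '[[[-0.7,0.5,0,0],[-0.7,0.5,0,0],[-0.7,0.5,0,0],[-0.7,0.5,0,0],[-0.7,0.5,0,0]]]' >/dev/null
python3 -c 'from h import *; go(.5525,-.3905,.135,-20)'
```

```text
t 3.55 pos [ 0.5504 -0.3824  0.2387] phi -19.7 q6 -0.44 SHARES [-0.035  0.024  0.518] twist 0.003 F [ 0.1 -0.2 -0.6] open 85.4 grip 0.0
```

```bash
python3 -m handwheel '[[[-0.04,0.02,0,0],[-0.04,0.02,0.3,0],[-0.04,0.02,0.52,0],[-0.04,0.02,0.52,0],[-0.04,0.02,0.52,0],[-0.04,0.02,0.52,0]]]' 45
python3 -m handwheel '[[[0,0,0,0],[0,0,0,0],[0,0,0,0],[0,0,0,0],[0,0,0,0]]]' 0
python3 -c 'from h import *; go(.5525,-.3905,.135,-20)'
```

```text
time_s: 4.3
eef_pos: [0.5519, -0.3943, 0.1378]
eef_rot: [0.002, 0.818, 0.575, 0.0]
wrist_force: [0.3, -0.5, 0.7]
opening: 0.525
grasp_force: 0.0
time_s: 4.92
eef_pos: [0.5513, -0.394, 0.1364]
eef_rot: [0.001, 0.819, 0.574, 0.0]
wrist_force: [-1.8, 1.6, 5.1]
opening: 0.155
grasp_force: 60.1
t 4.92 pos [ 0.5513 -0.394   0.1364] phi -19.9 q6 -0.45 SHARES [ 0.019 -0.     0.007] twist 0.001 F [-1.8  1.6  5.1] open 13.2 grip 60.1
```

```bash
python3 -m handwheel '[[[0.02,0,0,-0.1],[0.02,0,0,-0.22],[0.02,0,0,-0.34],[0.02,0,0,-0.46],[0.02,0,0,-0.58],[0.02,0,0,-0.7],[0.02,0,0,-0.82],[0.02,0,0,-0.9],[0.02,0,0,-0.9]]]'
python3 -c 'from h import *; go(.5525,-.3905,.135,80.6);print(ctrl.get_obs()["torque"])'
```

```text
time_s: 6.05
eef_pos: [0.5551, -0.3924, 0.1365]
eef_rot: [0.004, 0.28, 0.96, -0.002]
wrist_force: [11.3, -7.6, -2.8]
opening: 0.153
grasp_force: 58.9
t 6.05 pos [ 0.5551 -0.3924  0.1365] phi 57.5 q6 -1.79 SHARES [0.016 0.001 0.007] twist -0.269 F [11.3 -7.6 -2.8] open 13.0 grip 58.9
[-1.11561694 -1.6667258   0.07758692]
```

```bash
python3 -m handwheel '[[[0.015,0,0,-0.1],[0.015,0,0,-0.2],[0.015,0,0,-0.26],[0.015,0,0,-0.3],[0.015,0,0,-0.33],[0.015,0,0,-0.33]]]'
python3 -c 'from h import *; go(.5525,-.3905,.135,80.6);print(ctrl.get_obs()["torque"])'
```

```text
time_s: 6.8
eef_pos: [0.5553, -0.3912, 0.1367]
eef_rot: [0.007, 0.039, 0.999, -0.003]
wrist_force: [22.2, -8.5, -8.5]
opening: 0.154
grasp_force: 104.7
t 6.8 pos [ 0.5553 -0.3912  0.1367] phi 85.5 q6 -2.28 SHARES [0.014 0.002 0.008] twist 0.057 F [22.2 -8.5 -8.5] open 13.2 grip 104.7
[-1.37252894 -3.49231376 -2.70916469]
```

```bash
python3 -m handwheel '[[[0,0,0,0],[0,0,0,0],[0,0,-0.1,0],[0,0,-0.5,0],[0,0,-0.5,0.06],[0,0,-0.5,0.06],[0,0,-0.5,0.06]]]' 50
python3 -m handwheel '[[[0,1,0,0],[0,1,0,0],[0,1,0,0],[0,1,0,0],[0,1,0,0]]]' >/dev/null
python3 -m handwheel '[[[0,1,0,0],[0,1,0,0],[0,1,0,0],[0,1,0,0],[0,1,0,0]]]' >/dev/null
python3 - <<'E'
from h import *
go(.5362,.392,.24,80.3)
c=cap("top"); W=world(c)
q=W[(W[...,2]>.135)&(np.hypot(W[...,0]-.5525,W[...,1]+.39)<.04)]
print("bar",[np.round(t,1) for t in cv2.minAreaRect((q[:,:2]*1000).astype(np.float32))])
save(c,"dial1.png",(365,130,430,195),6)
E
```

```text
time_s: 7.68
eef_pos: [0.5492, -0.3878, 0.2344]
eef_rot: [-0.001, 0.081, 0.997, 0.001]
wrist_force: [0.0, -0.2, -0.1]
opening: 0.587
grasp_force: 0.0
t 8.93 pos [0.6147 0.0054 0.2347] phi 80.7 q6 -1.59 SHARES [ 0.7    1.844 -0.027] twist 0.005 F [-0.  -0.6 -0. ] open 49.7 grip 0.0
bar [array([ 551.7, -389.2]), array([16.5, 46.2]), np.float64(82.0)]
```

View pics/dial1.png

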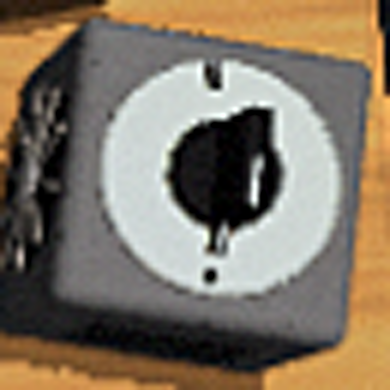

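The pointer at (218,238) now aims at the off dot at (210,275), so the blower is off. Next is the first board, and I'll refine the rack slots from the saved frames.

```bash
python3 -m handwheel '[[[0.7,0.92,0,0],[0.7,0.92,0,0],[0.7,0.92,0,0],[0.7,0.92,0,0],[0.7,0.92,0,0]]]' >/dev/null
python3 -m handwheel '[[[0,0.92,0,0],[0,0.92,0,0],[0,0.92,0,0],[0,0.92,0,0],[0,0.92,0,0]]]' 26 >/dev/null
python3 - <<'E'
from h import *
d=np.load("w0.npz")
for k in("W","WS"):
    W=d[k]; near=(np.abs(W[...,0]-.602)<.09)&(np.abs(W[...,1]-.093)<.1)
    top=W[near&(np.abs(W[...,2]-.05)<.006)]
    r=cv2.minAreaRect((top[:,:2]*1000).astype(np.float32)); print(k,[np.round(t,1) for t in r],len(top))
    # slot: gaps in top-surface histogram along y (mid x), after yaw
    for yaw in(0,-.7):
        a=np.radians(yaw); p=(top[:,:2]-[.602,.0927]); y=-np.sin(a)*p[:,0]+np.cos(a)*p[:,1]; x=np.cos(a)*p[:,0]+np.sin(a)*p[:,1]
        h,e=np.histogram(y[np.abs(x)<.045],np.arange(-.09,.091,.003)); print(yaw,h.tolist())
    lo=W[near&(W[...,2]<.035)&(W[...,2]>.002)]
E
python3 -c 'from h import *; go(.5359,.3917,.2,80.3)'
```

```text
W [array([601.8,  92.6]), array([164.8, 131. ]), np.float64(89.5)] 1711
0 [0, 0, 29, 30, 30, 29, 30, 30, 28, 0, 0, 0, 0, 29, 29, 30, 29, 29, 28, 29, 30, 0, 0, 0, 0, 0, 29, 29, 29, 30, 30, 29, 29, 29, 0, 0, 0, 0, 23, 29, 29, 30, 29, 30, 30, 29, 28, 0, 0, 0, 0, 29, 29, 30, 29, 28, 29, 13, 0, 0]
-0.7 [0, 0, 28, 29, 29, 29, 29, 29, 28, 0, 0, 0, 0, 29, 29, 29, 29, 29, 28, 29, 30, 0, 0, 0, 0, 0, 29, 29, 29, 30, 29, 29, 29, 29, 0, 0, 0, 0, 23, 29, 29, 30, 29, 30, 29, 29, 28, 0, 0, 0, 0, 29, 30, 31, 28, 28, 34, 9, 0, 0]
WS [array([603.1,  90.3]), array([170.2, 135.3]), np.float64(89.3)] 1244
0 [3, 27, 33, 14, 20, 23, 16, 18, 4, 0, 0, 6, 27, 29, 21, 17, 15, 18, 19, 14, 12, 4, 0, 1, 15, 21, 26, 17, 16, 22, 13, 19, 18, 7, 2, 0, 0, 28, 23, 14, 16, 22, 12, 15, 15, 14, 5, 0, 0, 6, 25, 26, 16, 19, 13, 17, 9, 4, 0, 0]
-0.7 [3, 30, 30, 16, 19, 21, 18, 18, 3, 0, 0, 7, 27, 29, 21, 17, 16, 19, 17, 13, 13, 3, 0, 0, 16, 21, 27, 20, 13, 22, 14, 19, 17, 7, 1, 0, 1, 26, 25, 13, 18, 19, 13, 14, 15, 14, 5, 0, 0, 5, 30, 22, 18, 18, 13, 17, 7, 4, 0, 0]
t 10.22 pos [0.5375 0.3899 0.2345] phi 80.6 q6 -0.96 SHARES [0.009 0.008 0.173] twist 0.003 F [-0.3  0.6 -0.4] open 25.6 grip 0.0
```

```bash
python3 -m handwheel '[[[0.01,0.01,0,0],[0.01,0.01,0.3,0],[0.01,0.01,0.6,0],[0.01,0.01,0.77,0],[0.01,0.01,0.77,0],[0.01,0.01,0.77,0]]]'
python3 -m handwheel '[[[0,0,0,0],[0,0,0,0],[0,0,0,0],[0,0,0,0]]]' 0
python3 -m handwheel '[[[0,0,-0.3,0],[0,0,-0.6,0],[0,0,-0.7,0],[0,0,-0.7,0],[0,0,-0.7,0]]]'
python3 -c 'from h import *; go(.602,.1495,.22,89.4)'
```

```text
time_s: 10.98
eef_pos: [0.5359, 0.3944, 0.0835]
eef_rot: [0.001, 0.082, 0.997, 0.001]
wrist_force: [0.6, -1.0, 0.6]
opening: 0.305
grasp_force: 0.0
time_s: 11.48
eef_pos: [0.5362, 0.3951, 0.0843]
eef_rot: [0.002, 0.081, 0.997, 0.001]
wrist_force: [0.3, -1.6, 6.9]
opening: 0.103
grasp_force: 59.4
time_s: 12.1
eef_pos: [0.5332, 0.3939, 0.2187]
eef_rot: [-0.002, 0.081, 0.997, -0.001]
wrist_force: [-0.2, -0.4, -1.6]
opening: 0.109
grasp_force: 59.0
t 12.1 pos [0.5332 0.3939 0.2187] phi 80.7 q6 -0.95 SHARES [-0.538 -1.15  -0.006] twist -0.101 F [-0.2 -0.4 -1.6] open 9.3 grip 59.0
```

```bash
python3 -m handwheel '[[[-0.54,-0.6,0,-0.1],[-0.54,-0.6,0,-0.1],[-0.54,-0.6,0,-0.1],[-0.54,-0.6,0,-0.1],[-0.54,-0.6,0,-0.1]]]' >/dev/null
python3 -c 'from h import *; go(.602,.1495,.22,89.4)'
```

```text
t 12.72 pos [0.6204 0.2587 0.2189] phi 89.2 q6 -1.34 SHARES [ 0.085 -0.547 -0.005] twist -0.002 F [-0.3 -0.7 -0.2] open 9.4 grip 59.0
```

```bash
python3 -m handwheel '[[[0.085,-0.55,0,0],[0.085,-0.55,0,0],[0.085,-0.55,0.2,0],[0.085,-0.55,0.39,0],[0.085,-0.55,0.39,0],[0.085,-0.55,0.39,0],[0.085,-0.55,0.39,0]]]' >/dev/null
python3 - <<'E'
from h import *
go(.602,.1495,.14,89.4)
for n in("top","side"):
    c=cap(n); W=world(c); hsv=cv2.cvtColor(c["color"],cv2.COLOR_RGB2HSV)
    near=(np.abs(W[...,0]-.602)<.08)&(np.abs(W[...,1]-.149)<.03)&(W[...,2]>.07)&(W[...,2]<.175)&(hsv[...,1]<70)&(hsv[...,2]>120)
    q=W[near]; print(n,len(q),[np.round(t,1) for t in cv2.minAreaRect((q[:,:2]*1000).astype(np.float32))],np.percentile(q[:,2],[2,50,98]).round(3))
    vs,us=np.nonzero(near); print(us.min(),us.max(),vs.min(),vs.max())
    save(c,f"ins_{n}.png",(190,100,320,200) if n=="top" else (225,130,325,225),4)
a=cv2.imread("pics/ins_top.png");b=cv2.imread("pics/ins_side.png")
cv2.imwrite("pics/ins.png",np.hstack([cv2.resize(a,(400,308)),cv2.resize(b,(400,308))]))
E
```

```text
t 13.6 pos [0.6044 0.1495 0.1454] phi 89.3 q6 -1.51 SHARES [ 0.012 -0.     0.027] twist -0.001 F [-0.6  0.3 -2.1] open 9.0 grip 59.2Traceback (most recent call last):
  File "<stdin>", line 6, in <module>
    return _quantile_unchecked(
        a, q, axis, out, overwrite_input, method, keepdims, weights)
    return _ureduce(a,
                    func=_quantile_ureduce_func,
    ...<5 lines>...
                    overwrite_input=overwrite_input,
                    method=method)
    r = func(a, **kwargs)
    result = _quantile(arr,
                       quantiles=q,
    ...<2 lines>...
                       out=out,
                       weights=wgt)
    slices_having_nans = np.isnan(arr[-1, ...])
                                  ~~~^^^^^^^^^
IndexError: index -1 is out of bounds for axis 0 with size 0
```

The gripper hides the board from above, so I'll insert by touch: a short step first, then check the force.

```bash
python3 -m handwheel '[[[0.01,0,0,0],[0.01,0,0.06,0],[0.01,0,0.1,0],[0.01,0,0.12,0],[0.01,0,0.12,0]]]'
python3 - <<'E'
from h import *
go(.602,.1495,.084,89.4)
c=cap("side"); save(c,"ins1.png",(225,130,325,225),6)
E
```

```text
time_s: 14.28
eef_pos: [0.6008, 0.1488, 0.1185]
eef_rot: [-0.001, 0.006, 1.0, -0.0]
wrist_force: [0.1, 0.2, -1.5]
opening: 0.108
grasp_force: 59.2
t 14.28 pos [0.6008 0.1488 0.1185] phi 89.3 q6 -1.51 SHARES [-0.006  0.004  0.173] twist -0.002 F [ 0.1  0.2 -1.5] open 9.2 grip 59.2
```

View pics/ins1.png

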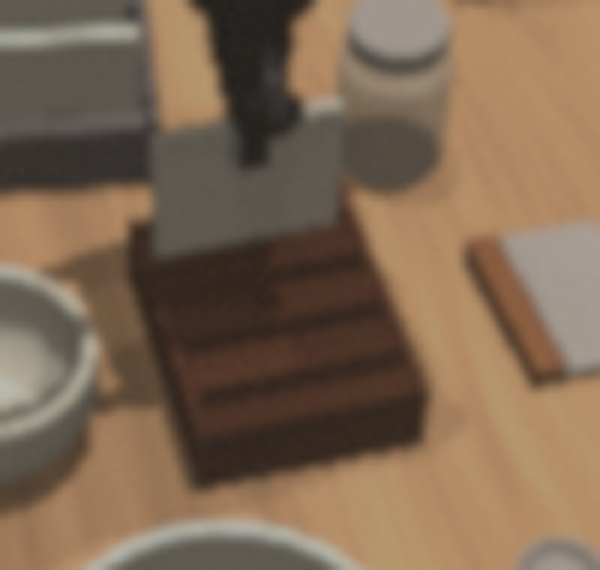

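The board's lower edge, (160,255) to (340,225), has dropped into the rearmost slot with no contact force. I'll push it down.

```bash
python3 -m handwheel '[[[0,0,0.06,0],[0,0,0.12,0],[0,0,0.17,0],[0,0,0.19,0],[0,0,0.195,0],[0,0,0.195,0]]]'
python3 -c 'from h import *; go(.602,.1495,.084,89.4)'
```

```text
time_s: 15.08
eef_pos: [0.6017, 0.1489, 0.0842]
eef_rot: [0.0, 0.006, 1.0, -0.0]
wrist_force: [-13.0, -1.4, 27.5]
opening: 0.108
grasp_force: 64.0
t 15.07 pos [0.6017 0.1489 0.0842] phi 89.3 q6 -1.51 SHARES [-0.001  0.003  0.001] twist -0.001 F [-13.   -1.4  27.5] open 9.2 grip 64.0
```

```bash
python3 -m handwheel '[[[0,0,-0.01,0],[0,0,-0.01,0],[0,0,-0.01,0],[0,0,-0.3,0],[0,0,-0.6,0],[0,0,-0.6,0],[0,0,-0.6,0]]]' 26
python3 -m handwheel '[[[0.37,0.95,0,0.1],[0.37,0.95,0,0.1],[0.37,0.95,0,0.1],[0.37,0.95,0,0.1],[0.37,0.95,0,0.1]]]' >/dev/null
python3 - <<'E'
from h import *
go(.527,.356,.083,80)
c=cap("top"); W=world(c); q=W[145:215,110:190]; m=(q[...,2]>.085)&(q[...,2]<.12)
E
```

```text
time_s: 15.95
eef_pos: [0.6008, 0.1488, 0.1996]
eef_rot: [-0.0, 0.006, 1.0, -0.0]
wrist_force: [0.4, -0.7, -1.6]
opening: 0.305
grasp_force: 0.0
t 16.57 pos [0.5283 0.3401 0.1982] phi 80.8 q6 -1.03 SHARES [0.017 0.078 0.576] twist 0.009 F [-0.2 -0.1  0.9] open 25.9 grip 0.0
```

```bash
python3 -m handwheel '[[[0.015,0.08,0,0],[0.015,0.08,0,0],[0.015,0.08,0.2,0],[0.015,0.08,0.45,0],[0.015,0.08,0.575,0],[0.015,0.08,0.575,0],[0.015,0.08,0.575,0]]]'
python3 -m handwheel '[[[0,0,0,0],[0,0,0,0],[0,0,0,0],[0,0,0,0]]]' 0
python3 -m handwheel '[[[0,0,-0.3,0],[0,0,-0.6,0],[0,0,-0.7,0],[0,0,-0.7,0],[0,0,-0.7,0]]]'
python3 -c 'from h import *; go(.602,.073,.22,89.4)'
```

```text
time_s: 17.5
eef_pos: [0.5305, 0.3561, 0.0868]
eef_rot: [0.001, 0.082, 0.997, 0.0]
wrist_force: [1.0, -0.1, 0.6]
opening: 0.302
grasp_force: 0.0
time_s: 18.0
eef_pos: [0.5307, 0.3566, 0.0876]
eef_rot: [0.002, 0.081, 0.997, 0.001]
wrist_force: [0.5, -1.2, 7.0]
opening: 0.106
grasp_force: 60.0
time_s: 18.62
eef_pos: [0.5279, 0.3555, 0.2225]
eef_rot: [-0.002, 0.081, 0.997, -0.001]
wrist_force: [-0.3, 0.4, -1.8]
opening: 0.105
grasp_force: 59.2
t 18.62 pos [0.5279 0.3555 0.2225] phi 80.7 q6 -1.0 SHARES [-0.595 -1.334  0.013] twist -0.102 F [-0.3  0.4 -1.8] open 9.0 grip 59.2
```

```bash
python3 -m handwheel '[[[-0.6,-0.7,0,-0.1],[-0.6,-0.7,0,-0.1],[-0.6,-0.7,0,-0.1],[-0.6,-0.7,0,-0.1],[-0.6,-0.7,0,-0.1]]]' >/dev/null
python3 -c 'from h import *; go(.603,.073,.145,89.4)'
```

```text
t 19.25 pos [0.6237 0.1983 0.2226] phi 89.2 q6 -1.43 SHARES [ 0.093 -0.628  0.389] twist -0.002 F [-0.5  0.2 -0.7] open 8.7 grip 59.3
```

```bash
python3 -m handwheel '[[[0.093,-0.63,0,0],[0.093,-0.63,0,0],[0.093,-0.63,0,0],[0.093,-0.63,0.2,0],[0.093,-0.63,0.39,0],[0.093,-0.63,0.39,0],[0.093,-0.63,0.39,0]]]' >/dev/null
python3 -m handwheel '[[[0,0,0,0],[0,0,0.05,0],[0,0,0.1,0],[0,0,0.12,0],[0,0,0.12,0]]]'
python3 -c 'from h import *; go(.603,.073,.0876,89.4)'
```

```text
time_s: 20.75
eef_pos: [0.6043, 0.0726, 0.1225]
eef_rot: [-0.001, 0.007, 1.0, 0.0]
wrist_force: [-1.0, -0.1, -0.9]
opening: 0.108
grasp_force: 59.6
t 20.75 pos [0.6043 0.0726 0.1225] phi 89.3 q6 -1.63 SHARES [0.006 0.002 0.175] twist -0.002 F [-1.  -0.1 -0.9] open 9.2 grip 59.6
```

```bash
python3 -m handwheel '[[[0.005,0,0.06,0],[0.005,0,0.12,0],[0.005,0,0.17,0],[0.005,0,0.19,0],[0.005,0,0.195,0],[0.005,0,0.195,0]]]'
python3 -m handwheel '[[[0,0,-0.01,0],[0,0,-0.01,0],[0,0,-0.01,0],[0,0,-0.3,0],[0,0,-0.6,0],[0,0,-0.6,0],[0,0,-0.6,0]]]' 26
python3 -m handwheel '[[[0.42,0.95,0,0.1],[0.42,0.95,0,0.1],[0.42,0.95,0,0.1],[0.42,0.95,0,0.1],[0.42,0.95,0,0.1]]]' >/dev/null
python3 -c 'from h import *; go(.5165,.2795,.083,80)'
```

```text
time_s: 21.5
eef_pos: [0.6056, 0.0727, 0.0875]
eef_rot: [0.002, 0.006, 1.0, -0.0]
wrist_force: [-5.5, 1.0, 18.9]
opening: 0.104
grasp_force: 63.0
time_s: 22.38
eef_pos: [0.6034, 0.0727, 0.2037]
eef_rot: [-0.0, 0.006, 1.0, 0.0]
wrist_force: [0.1, 0.7, -0.6]
opening: 0.301
grasp_force: 0.0
t 23.0 pos [0.5209 0.2644 0.2025] phi 80.8 q6 -1.14 SHARES [0.032 0.072 0.597] twist 0.01 F [ 0.8 -0.2  0.4] open 26.3 grip 0.0
```

```bash
python3 -m handwheel '[[[0.035,0.073,0,0],[0.035,0.073,0,0],[0.035,0.073,0.2,0],[0.035,0.073,0.45,0],[0.035,0.073,0.595,0],[0.035,0.073,0.595,0],[0.035,0.073,0.595,0]]]'
python3 -m handwheel '[[[0,0,0,0],[0,0,0,0],[0,0,0,0],[0,0,0,0]]]' 0
python3 -m handwheel '[[[0,0,-0.3,0],[0,0,-0.6,0],[0,0,-0.7,0],[0,0,-0.7,0],[0,0,-0.7,0]]]'
python3 -m handwheel '[[[-0.5,-0.5,0,-0.1],[-0.5,-0.5,0,-0.1],[-0.5,-0.5,0,-0.1],[-0.5,-0.5,0,-0.1],[-0.5,-0.5,0,-0.1]]]' >/dev/null
python3 -c 'from h import *; go(.602,.035,.145,89.4)'
```

```text
time_s: 23.88
eef_pos: [0.519, 0.2791, 0.0867]
eef_rot: [0.001, 0.082, 0.997, 0.0]
wrist_force: [-0.6, -1.0, 0.7]
opening: 0.304
grasp_force: 0.0
time_s: 24.38
eef_pos: [0.5194, 0.2798, 0.0875]
eef_rot: [0.002, 0.081, 0.997, 0.001]
wrist_force: [1.0, -0.1, 6.1]
opening: 0.101
grasp_force: 60.4
time_s: 25.0
eef_pos: [0.5166, 0.279, 0.2236]
eef_rot: [-0.001, 0.081, 0.997, -0.001]
wrist_force: [-0.2, 0.4, -1.7]
opening: 0.101
grasp_force: 59.4
t 25.62 pos [0.5989 0.1656 0.2242] phi 89.3 q6 -1.48 SHARES [-0.024 -0.653  0.396] twist -0.001 F [ 0.   0.1 -1.3] open 8.7 grip 59.2
```

```bash
python3 -m handwheel '[[[-0.02,-0.654,0,0],[-0.02,-0.654,0,0],[-0.02,-0.654,0,0],[-0.02,-0.654,0.2,0],[-0.02,-0.654,0.39,0],[-0.02,-0.654,0.39,0],[-0.02,-0.654,0.39,0]]]' >/dev/null
python3 -m handwheel '[[[0,0,0,0],[0,0,0.05,0],[0,0,0.1,0],[0,0,0.12,0],[0,0,0.12,0]]]'
python3 -c 'from h import *; go(.603,.035,.0876,89.4)'
```

```text
time_s: 27.12
eef_pos: [0.602, 0.0335, 0.1225]
eef_rot: [-0.001, 0.006, 1.0, 0.0]
wrist_force: [0.1, -0.2, -0.7]
opening: 0.104
grasp_force: 59.3
t 27.12 pos [0.602  0.0335 0.1225] phi 89.3 q6 -1.7 SHARES [-0.005  0.007  0.175] twist -0.002 F [ 0.1 -0.2 -0.7] open 8.8 grip 59.3
```

```bash
python3 -m handwheel '[[[0,0.005,0.06,0],[0,0.005,0.12,0],[0,0.005,0.17,0],[0,0.005,0.19,0],[0,0.005,0.195,0],[0,0.005,0.195,0]]]'
python3 -m handwheel '[[[0,0,-0.01,0],[0,0,-0.01,0],[0,0,-0.01,0],[0,0,-0.3,0],[0,0,-0.7,0],[0,0,-0.7,0],[0,0,-0.7,0]]]' 26
python3 -m handwheel '[[[1,0.9,-0.2,0],[1,0.9,-0.2,0],[1,0.9,-0.2,0],[1,0.9,-0.2,0],[1,0.9,-0.2,0],[1,0.9,-0.2,0]]]' 45 >/dev/null
cat > bowls.py <<'E'
from h import *
for n in("top","side"):
    c=cap(n); W=world(c); hsv=cv2.cvtColor(c["color"],cv2.COLOR_RGB2HSV)
    for name,ce,R,H in(("large",(.497,-.166),.096,.09),("med",(.434,.086),.062,.07)):
        d=np.hypot(W[...,0]-ce[0],W[...,1]-ce[1])
        q=W[(d<R+.05)&(np.abs(W[...,2]-H)<.006)&(hsv[...,1]<90)]
        if len(q)<30: print(n,name,"few",len(q));continue
        p=q[:,:2]
        for _ in range(4):
            e,r=circ(p); k=np.abs(np.hypot(*(p-e).T)-r)<.012; p=p[k]
        bb=np.arctan2(*(p-e).T[::-1]); cov=np.histogram(bb,12,(-np.pi,np.pi))[0]
        print(n,name,"c",np.round(e,4),"r",round(r,4),len(p),"z",np.median(q[:,2]).round(4),cov.tolist())
    if n=="top": T=c
E
python3 - <<'E'
exec(open("bowls.py").read())
go(.434,.086,.2,89)
save(T,"after_boards.png")
W=world(T); q=W[110:190,190:275]; m=(q[...,2]>.07)&(q[...,2]<.13)
nn,l=cv2.connectedComponents(m.astype(np.uint8))
for i in range(1,nn):
    p=q[l==i]
    if len(p)>20: print("board",len(p),np.round(np.median(p,0),4),[np.round(t,1) for t in cv2.minAreaRect((p[:,:2]*1000).astype(np.float32))])
E
```

```text
time_s: 27.88
eef_pos: [0.6023, 0.0346, 0.0872]
eef_rot: [-0.0, 0.006, 1.0, -0.0]
wrist_force: [-12.9, 0.1, 23.6]
opening: 0.103
grasp_force: 63.9
time_s: 28.75
eef_pos: [0.6032, 0.0345, 0.2253]
eef_rot: [0.001, 0.006, 1.0, -0.0]
wrist_force: [-0.4, 0.2, -0.4]
opening: 0.304
grasp_force: 0.0
top large c [ 0.4972 -0.1661] r 0.091 583 z 0.089 [49, 49, 49, 50, 48, 46, 47, 42, 47, 51, 53, 52]
top med c [0.4337 0.0855] r 0.0576 353 z 0.0696 [31, 35, 29, 30, 28, 31, 27, 28, 28, 26, 31, 29]
side large c [ 0.4984 -0.1693] r 0.0918 573 z 0.0898 [48, 55, 57, 56, 45, 40, 43, 51, 49, 48, 44, 37]
side med c [0.434  0.0829] r 0.0579 282 z 0.07 [22, 28, 27, 29, 23, 20, 19, 24, 27, 25, 22, 16]
t 29.6 pos [0.4044 0.2167 0.2625] phi 89.3 q6 -1.33 SHARES [-0.157 -0.651  0.313] twist 0.003 F [ 0.1 -0.6  0.3] open 44.9 grip 0.0
board 33 [0.7099 0.2018 0.0823] [array([708.2, 202. ]), array([ 7.2, 29.4]), np.float64(81.2)]
board 184 [0.5967 0.1477 0.1037] [array([599.9, 149. ]), array([ 10.1, 107.9]), np.float64(87.5)]
board 153 [0.5992 0.0741 0.1044] [array([602.4,  73.5]), array([  9. , 106.1]), np.float64(89.1)]
board 156 [0.5976 0.0364 0.1047] [array([600.5,  36.6]), array([  8.7, 107.1]), np.float64(89.2)]
```

View pics/after_boards.png

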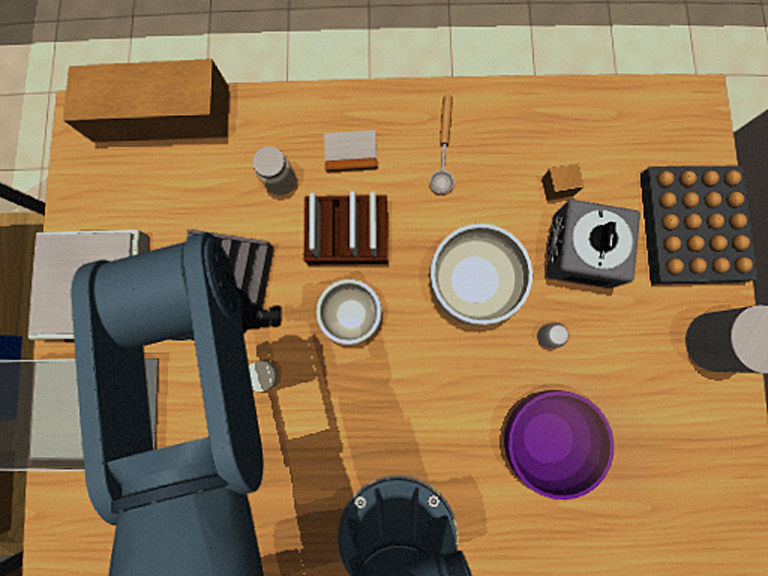

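Three boards are seated at (312,225), (352,222) and (373,222), with their tops at z of about 0.105. The bowls have not moved: large at (481,275), medium at (349,313). Next I'll grip the medium bowl's rim on its +y side.

```bash
python3 -m handwheel '[[[-0.145,-0.37,0,0],[-0.145,-0.37,0,0],[-0.145,-0.37,0.3,0],[-0.145,-0.37,0.5,0],[-0.145,-0.37,0.5,0],[-0.145,-0.37,0.5,0]]]' 30 >/dev/null
python3 -c 'from h import *; go(.4335,.1435,.049,90)'
```

```text
t 30.35 pos [0.4339 0.1425 0.1654] phi 89.2 q6 -1.5 SHARES [0.003 0.005 0.582] twist -0.009 F [0.3 0.6 0.4] open 29.9 grip 0.0
```

```bash
python3 -m handwheel '[[[0,0.005,0.25,0],[0,0.005,0.45,0],[0,0.005,0.58,0],[0,0.005,0.59,0],[0,0.005,0.59,0]]]'
python3 -m handwheel '[[[0,0,0,0],[0,0,0,0],[0,0,0,0],[0,0,0,0]]]' 0
python3 -c 'from h import *; go(.4335,.1435,.049,90)'
```

```text
time_s: 30.98
eef_pos: [0.4347, 0.1439, 0.0481]
eef_rot: [0.002, 0.006, 1.0, 0.0]
wrist_force: [0.2, 0.2, 0.5]
opening: 0.35
grasp_force: 0.0
time_s: 31.48
eef_pos: [0.4347, 0.1438, 0.0482]
eef_rot: [0.002, 0.006, 1.0, -0.0]
wrist_force: [-0.1, -0.0, 5.4]
opening: 0.106
grasp_force: 56.3
t 31.48 pos [0.4347 0.1438 0.0482] phi 89.3 q6 -1.5 SHARES [ 0.006 -0.002 -0.004] twist -0.008 F [-0.1 -0.   5.4] open 9.0 grip 56.3
```

```bash
python3 -m handwheel '[[[0,0,-0.15,0],[0,0,-0.35,0],[0,0,-0.6,0],[0,0,-0.75,0],[0,0,-0.75,0]]]'
python3 -m handwheel '[[[-0.15,-0.2,0,0],[-0.15,-0.4,0,0],[-0.15,-0.4,0,0],[-0.15,-0.4,0,0],[-0.15,-0.4,0,0]]]'
python3 - <<'E'
exec(open("bowls.py").read())
go(.497,-.108,.2,90)
c=cap("side"); W=world(c)
save(T,"hold.png",(180,120,380,270),2); save(c,"hold_s.png",(180,120,380,270),2)
a=cv2.imread("pics/hold.png");b=cv2.imread("pics/hold_s.png");cv2.imwrite("pics/hold2.png",np.hstack([a,b]))
E
```

```text
time_s: 32.1
eef_pos: [0.4347, 0.144, 0.1992]
eef_rot: [0.003, 0.006, 1.0, 0.0]
wrist_force: [-0.2, -0.1, -3.1]
opening: 0.1
grasp_force: 56.4
time_s: 32.72
eef_pos: [0.4613, 0.0643, 0.1956]
eef_rot: [-0.001, 0.006, 1.0, 0.0]
wrist_force: [0.1, -0.0, -3.1]
opening: 0.103
grasp_force: 58.0
top large c [ 0.4973 -0.1662] r 0.091 574 z 0.0889 [50, 50, 49, 49, 47, 46, 44, 44, 45, 51, 48, 51]
top med few 0
side large c [ 0.4984 -0.1694] r 0.0918 588 z 0.0898 [47, 57, 58, 53, 45, 38, 48, 50, 53, 50, 45, 44]
side med few 0
t 32.83 pos [0.4615 0.0642 0.196 ] phi 89.3 q6 -1.68 SHARES [-0.187 -0.859 -0.02 ] twist -0.008 F [-0.1 -0.3 -3.1] open 9.0 grip 58.0
```

View pics/hold2.png

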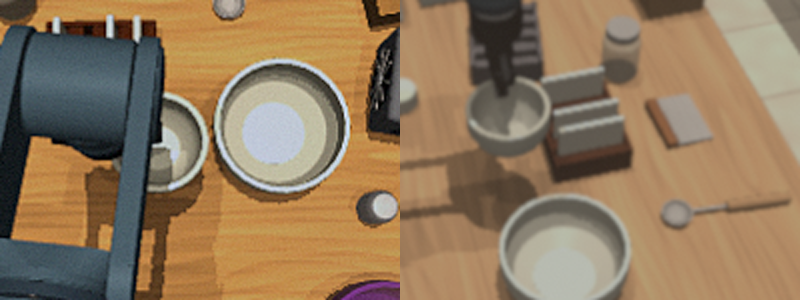

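The medium bowl is held level and the large bowl is still at its place. I'll carry it over and lower it in.

```bash
python3 -m handwheel '[[[-0.185,-0.3,0,0],[-0.185,-0.6,0,0],[-0.185,-0.87,0,0],[-0.185,-0.87,0,0],[-0.185,-0.87,0,0],[-0.185,-0.87,0,0]]]'
python3 - <<'E'
exec(open("bowls.py").read())
go(.4975,-.1095,.055,90)
E
```

```text
time_s: 33.62
eef_pos: [0.4966, -0.1096, 0.1962]
eef_rot: [-0.0, 0.005, 1.0, 0.0]
wrist_force: [-0.2, 0.5, -3.8]
opening: 0.106
grasp_force: 58.4
top large c [ 0.5032 -0.1925] r 0.1179 75 z 0.0896 [0, 0, 1, 2, 0, 0, 0, 0, 15, 57, 0, 0]
top med few 0
side large c [ 0.4985 -0.1696] r 0.0916 415 z 0.0898 [46, 57, 57, 53, 46, 40, 41, 0, 0, 0, 33, 42]
side med few 0
t 33.73 pos [ 0.4966 -0.1096  0.1963] phi 89.4 q6 -2.01 SHARES [-0.004  0.001  0.706] twist -0.007 F [ 0.   0.1 -2.1] open 8.8 grip 58.4
```

```bash
python3 -m handwheel '[[[0,0,0.2,0],[0,0,0.4,0],[0,0,0.55,0],[0,0,0.63,0],[0,0,0.67,0],[0,0,0.7,0],[0,0,0.705,0]]]'
python3 -c 'from h import *; go(.4975,-.1095,.055,90)'
```

```text
time_s: 34.6
eef_pos: [0.4971, -0.1112, 0.0557]
eef_rot: [0.0, 0.006, 1.0, -0.0]
wrist_force: [0.2, 0.5, -2.9]
opening: 0.107
grasp_force: 58.4
t 34.6 pos [ 0.4971 -0.1112  0.0557] phi 89.3 q6 -2.01 SHARES [-0.002  0.009  0.004] twist -0.008 F [ 0.2  0.5 -2.9] open 9.1 grip 58.4
```

Not yet in contact, so I'll ease down, release and lift.

```bash
python3 -m handwheel '[[[0,0,0.008,0],[0,0,0.014,0],[0,0,0.014,0]]]'
python3 -m handwheel '[[[0,0,0,0],[0,0,0,0],[0,0,0,0]]]' 16
python3 -m handwheel '[[[0,0,-0.1,0],[0,0,-0.3,0],[0,0,-0.6,0],[0,0,-0.8,0],[0,0,-0.8,0]]]'
python3 -m handwheel '[[[0,1,0,0],[0,1,0,0],[0,1,0,0],[0,1,0,0],[0,1,0,0]]]'
python3 - <<'E'
exec(open("bowls.py").read().replace('("med",(.434,.086),.062,.07)','("med",(.497,-.167),.062,.076)'))
c=cap("side")
save(T,"n.png",(270,120,440,250),2.35); save(c,"ns.png",(210,190,380,320),2.35)
cv2.imwrite("pics/nest.png",np.hstack([cv2.imread("pics/n.png"),cv2.imread("pics/ns.png")]))
# dial geometry
W=world(T)
q=W[(W[...,2]>.135)&(np.hypot(W[...,0]-.5525,W[...,1]+.39)<.04)]
print("bar",[np.round(t,1) for t in cv2.minAreaRect((q[:,:2]*1000).astype(np.float32))])
tl=np.hypot(W[...,0]-.5525,W[...,1]+.39)
rows=[]
g=T["color"].astype(float).mean(2)
for name,z in(("top",.117),("plate",.112)):
  for sec,(a0,a1) in(("tab",(-25,25)),("dot",(150,190))):
    P=[];wt=[]
    for v in range(130,195):
        for u in range(365,430):
            p=ray(T,u,v,z)[:2]-[.5525,-.39]; r=np.hypot(*p); a=np.degrees(np.arctan2(p[1],p[0]))
            if .038<r<.0545 and a0<a%360-(360 if a<0 and a1<100 else 0)<a1: P.append(p);wt.append(max(0,150-g[v,u]))
    P=np.array(P);wt=np.array(wt); m=(P*wt[:,None]).sum(0)/wt.sum(); print(name,sec,"r",np.hypot(*m).round(4),"ang",np.degrees(np.arctan2(m[1],m[0])).round(1))
E
```

```text
time_s: 34.98
eef_pos: [0.4974, -0.1111, 0.0543]
eef_rot: [0.001, 0.006, 1.0, -0.0]
wrist_force: [-3.5, 3.7, 9.3]
opening: 0.103
grasp_force: 60.1
time_s: 35.35
eef_pos: [0.4981, -0.1125, 0.0541]
eef_rot: [0.002, 0.006, 1.0, -0.001]
wrist_force: [-0.7, -2.9, 6.3]
opening: 0.186
grasp_force: 3.7
time_s: 35.98
eef_pos: [0.499, -0.112, 0.2168]
eef_rot: [0.004, 0.006, 1.0, -0.002]
wrist_force: [-0.2, 0.8, 0.3]
opening: 0.187
grasp_force: 0.0
time_s: 36.6
eef_pos: [0.4986, 0.0893, 0.2115]
eef_rot: [-0.001, 0.005, 1.0, -0.0]
wrist_force: [0.8, -0.2, -1.3]
opening: 0.189
grasp_force: 0.0
top large c [ 0.497 -0.166] r 0.091 585 z 0.0888 [49, 49, 50, 52, 49, 49, 46, 44, 46, 50, 51, 50]
top med c [ 0.4962 -0.1675] r 0.0583 268 z 0.0752 [28, 27, 20, 13, 8, 7, 13, 27, 31, 30, 31, 33]
side large c [ 0.4981 -0.1692] r 0.0918 573 z 0.09 [47, 54, 61, 55, 44, 38, 45, 50, 47, 49, 44, 39]
side med c [ 0.4971 -0.1701] r 0.0626 26 z 0.076 [3, 1, 0, 0, 0, 0, 1, 2, 6, 5, 6, 2]
bar [array([ 551.7, -389.5]), array([15.3, 45.9]), np.float64(81.0)]
top tab r 0.0473 ang 1.7
top dot r 0.0479 ang 167.2
plate tab r 0.0478 ang -0.7
plate dot r 0.0468 ang 169.4
```

View pics/nest.png

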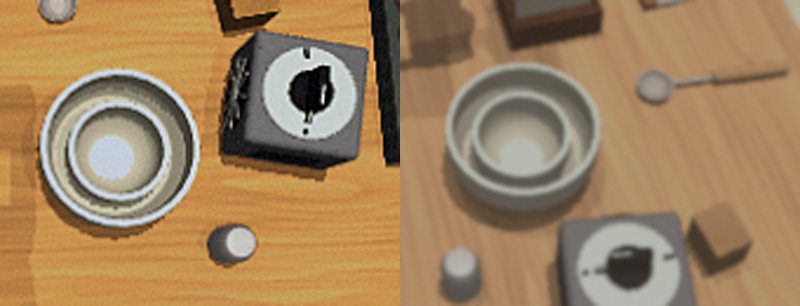

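The medium bowl sits centred in the large one at (118,150), upright with its rim at z of about 0.076, as expected. The boards are done and the dial is still off. Back to the dial; the tab lies at about 0–1° world and the bar at 171°.

```bash
python3 -m handwheel '[[[-0.27,-0.8,-0.1,0],[-0.27,-0.8,-0.1,0],[-0.27,-0.8,-0.1,0],[-0.27,-0.8,-0.1,0],[-0.27,-0.8,-0.1,0]]]' >/dev/null
python3 -m handwheel '[[[0,-0.8,0,0.095],[0,-0.8,0,0.095],[0,-0.8,0,0.095],[0,-0.8,0,0.095],[0,-0.8,0,0.095]]]' 45 >/dev/null
python3 -c 'from h import *; go(.5525,-.3905,.136,81)'
```

```text
t 38.0 pos [ 0.5488 -0.2302  0.2321] phi 81.1 q6 -2.01 SHARES [-0.142 -0.789  0.48 ] twist 0.002 F [-0.8  0.2 -0.5] open 44.9 grip 0.0
```

```bash
python3 -m handwheel '[[[-0.14,-0.79,0,0],[-0.14,-0.79,0,0],[-0.14,-0.79,0,0],[-0.14,-0.79,0.2,0],[-0.14,-0.79,0.4,0],[-0.14,-0.79,0.47,0],[-0.14,-0.79,0.47,0],[-0.14,-0.79,0.47,0]]]'
python3 -m handwheel '[[[0,0,0,0],[0,0,0,0],[0,0,0,0],[0,0,0,0],[0,0,0,0]]]' 0
python3 -c 'from h import *; go(.5525,-.3905,.136,81);print(ctrl.get_obs()["torque"])'
```

```text
time_s: 39.0
eef_pos: [0.5536, -0.3925, 0.1408]
eef_rot: [0.001, 0.077, 0.997, -0.001]
wrist_force: [-0.1, -0.6, 0.8]
opening: 0.525
grasp_force: 0.0
time_s: 39.62
eef_pos: [0.5533, -0.3911, 0.1405]
eef_rot: [0.001, 0.078, 0.997, 0.001]
wrist_force: [-0.8, 6.5, 7.3]
opening: 0.149
grasp_force: 59.4
t 39.62 pos [ 0.5533 -0.3911  0.1405] phi 81.0 q6 -2.21 SHARES [0.004 0.002 0.022] twist 0.001 F [-0.8  6.5  7.3] open 12.7 grip 59.4
[ 1.11684142  0.07690407 -0.66699611]
```

```bash
python3 -m handwheel '[[[0,0,0,0.1],[0,0,0,0.22],[0,0,0,0.34],[0,0,0,0.46],[0,0,0,0.58],[0,0,0,0.7],[0,0,0,0.82],[0,0,0,0.94],[0,0,0,1],[0,0,0,1]]]'
python3 -c 'from h import *; go(.5525,-.3902,.138,-89.5);print(ctrl.get_obs()["torque"])'
```

```text
time_s: 40.88
eef_pos: [0.5524, -0.3917, 0.1405]
eef_rot: [-0.0, 0.737, 0.676, 0.0]
wrist_force: [-3.8, 6.3, 7.6]
opening: 0.149
grasp_force: 58.8
t 40.88 pos [ 0.5524 -0.3917  0.1405] phi -4.9 q6 -0.71 SHARES [ 0.008 -0.     0.012] twist 0.984 F [-3.8  6.3  7.6] open 12.7 grip 58.8
[ 0.79930227  0.66657953 -0.03043788]
```

```bash
python3 -m handwheel '[[[0,0,0,0.1],[0,0,0,0.22],[0,0,0,0.34],[0,0,0,0.46],[0,0,0,0.58],[0,0,0,0.7],[0,0,0,0.82],[0,0,0,0.92],[0,0,0,0.95],[0,0,0,0.95]]]'
python3 -c 'from h import *; go(.5525,-.3902,.138,-89.5);print(ctrl.get_obs()["torque"])'
python3 -m handwheel '[[[0,0,0,0],[0,0,0,0],[0,0,-0.1,0],[0,0,-0.5,0],[0,0,-0.5,0]]]' 45
python3 -m handwheel '[[[0,1,0,0],[0,1,0,0],[0,1,0,0],[0,1,0,0],[0,1,0,0]]]'
python3 - <<'E'
from h import *
for n in("top","side"):
    c=cap(n); W=world(c)
    q=W[(W[...,2]>.135)&(np.hypot(W[...,0]-.5525,W[...,1]+.39)<.04)]
    print(n,"bar",len(q),[np.round(t,1) for t in cv2.minAreaRect((q[:,:2]*1000).astype(np.float32))] if len(q) else 0)
    save(c,f"d_{n}.png",(368,132,432,192) if n=="top" else (275,275,339,335),6)
cv2.imwrite("pics/d2.png",np.hstack([cv2.imread("pics/d_top.png"),cv2.imread("pics/d_side.png")]))
E
```

```text
time_s: 42.12
eef_pos: [0.5518, -0.3909, 0.1405]
eef_rot: [-0.001, 1.0, 0.031, -0.001]
wrist_force: [-6.9, 7.8, 10.6]
opening: 0.148
grasp_force: 59.2
t 42.12 pos [ 0.5518 -0.3909  0.1405] phi -86.5 q6 0.72 SHARES [ 0.004 -0.003  0.012] twist 0.035 F [-6.9  7.8 10.6] open 12.6 grip 59.2
[ 1.34114945  1.06821682 -0.01144493]
time_s: 42.75
eef_pos: [0.5543, -0.3942, 0.2456]
eef_rot: [0.004, 1.0, 0.031, 0.003]
wrist_force: [0.3, -0.6, 0.3]
opening: 0.53
grasp_force: 0.0
time_s: 43.38
eef_pos: [0.5637, -0.5931, 0.2378]
eef_rot: [-0.0, 1.0, 0.03, -0.0]
wrist_force: [-0.5, 0.7, -0.4]
opening: 0.528
grasp_force: 0.0
top bar 135 [array([ 552.1, -389.8]), array([46.5, 15.9]), np.float64(1.1)]
side bar 37 [array([ 536.3, -395.7]), array([10.2, 18.3]), np.float64(48.8)]
```

View pics/d2.png

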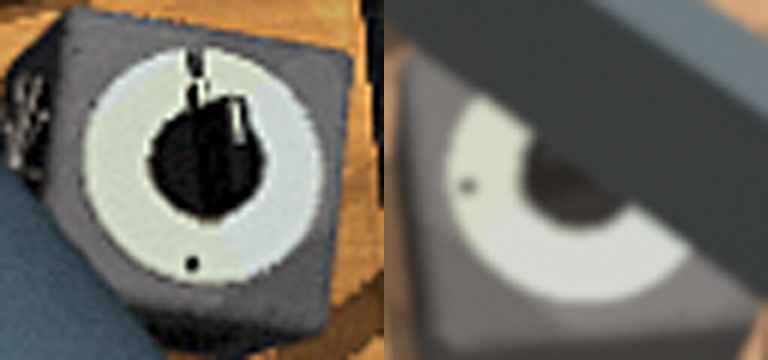

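The pointer nose at (200,92) is just short of the tab at (194,65). I'll clear the arm from both views and measure the residual angle.

```bash
python3 -m handwheel '[[[0,-1,0,0],[0,-1,0,0],[0,-1,0,0],[0,-1,0,0],[0,-1,0,0]]]' >/dev/null
python3 -m handwheel '[[[0,-1,0,0],[0,-1,0,0],[0,-1,0,0],[0,-1,0,0],[0,-1,0,0]]]' >/dev/null
python3 -m handwheel '[[[0,-1,0,0],[0,-1,0,0],[0,-1,0,0],[0,-1,0,0],[0,-1,0,0]]]'
cat > dial.py <<'E'
from h import *
import sys
for n in("top","side"):
    cs=[cap(n) for _ in range(4)]; c=cs[0]; g=np.mean([k["color"].astype(float).mean(2) for k in cs],0)
    # rectified patch, plane z=.117, 0.25 mm/px, +x up, +y left
    N=480; xs=.5525+(N/2-np.arange(N))*.00025; ys=-.39+(N/2-np.arange(N))*.00025
    Y,X=np.meshgrid(ys,xs); T=np.array(c["pose"]); Ti=np.linalg.inv(T)
    rv=cv2.Rodrigues(Ti[:3,:3])[0]
    out=[]
    def rect(z):
        uv=cv2.projectPoints(np.stack([X,Y,np.full_like(X,z)],-1).reshape(-1,3),rv,Ti[:3,3],np.array(c["K"]),np.array(c["distortion"]))[0].reshape(N,N,2).astype(np.float32)
        return cv2.remap(g.astype(np.float32),uv[...,0],uv[...,1],cv2.INTER_CUBIC)
    pl=rect(.112)
    w=(pl>(140 if n=="top" else 120)).astype(np.uint8)
    k=max(cv2.findContours(w,cv2.RETR_EXTERNAL,cv2.CHAIN_APPROX_NONE)[0],key=cv2.contourArea)
    h=cv2.convexHull(k); (ex,ey),ax,an=cv2.fitEllipse(h); ce=(.5525+(N/2-ey)*.00025,-.39+(N/2-ex)*.00025); print(n,"plate centre",np.round(ce,4),"dia",np.round(np.array(ax)*.25,1))
    for nm,z,a0,r0,r1 in(("tab",.115,0,.0415,.0535),("dot",.112,170,.042,.054)):
        I=rect(z); dx=X-ce[0];dy=Y-ce[1];R=np.hypot(dx,dy);A=(np.degrees(np.arctan2(dy,dx))-a0+180)%360-180
        wt=np.clip(110-I,0,None)*((R>r0)&(R<r1)&(abs(A)<16)); print("  ",nm,"ang",round(a0+np.degrees(np.arctan2((wt*R*np.sin(np.radians(A))).sum(),(wt*R*np.cos(np.radians(A))).sum())),2),"r",((wt*R).sum()/max(wt.sum(),1)).round(4))
    I=rect(.119); v=np.clip(I,0,255).astype(np.uint8)
    v=cv2.cvtColor(v,cv2.COLOR_GRAY2BGR); p=lambda x,y:(int(N/2-(y+.39)/.00025),int(N/2-(x-.5525)/.00025))
    cv2.circle(v,p(*ce),3,(0,0,255),-1)
    out=cv2.resize(v[40:440,40:440],(400,400)); cv2.imwrite(f"pics/r_{n}.png",out)
cv2.imwrite(f"pics/{sys.argv[1]}.png",np.hstack([cv2.imread("pics/r_top.png"),cv2.imread("pics/r_side.png")]))
E
python3 dial.py rect1
```

```text
time_s: 45.35
eef_pos: [0.5287, 0.0059, 0.2387]
eef_rot: [0.0, 1.0, 0.031, 0.0]
wrist_force: [-0.4, -0.8, 0.3]
opening: 0.528
grasp_force: 0.0
top plate centre [ 0.553  -0.3905] dia [113.  113.1]
   tab ang 1.51 r 0.0468
   dot ang 169.07 r 0.0474
side plate centre [ 0.5544 -0.3899] dia [118.3 118.7]
   tab ang -0.15 r 0.047
   dot ang 170.0 r 0.0
```

View pics/rect1.png

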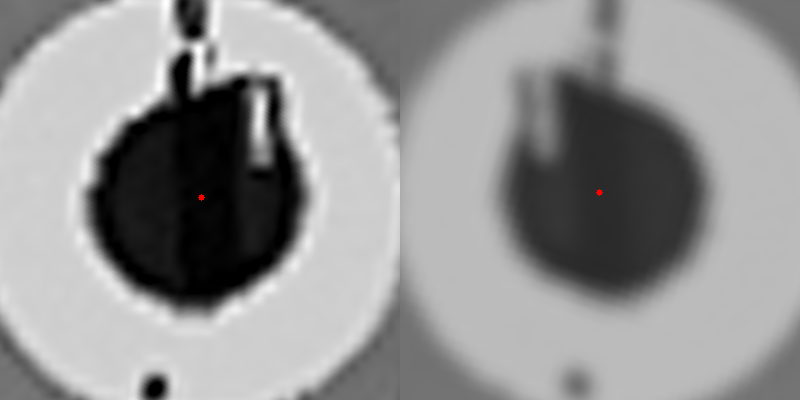

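```bash
cat > line.py <<'E'
from h import *
for n in("top","side"):
    cs=[cap(n) for _ in range(6)]; c=cs[0]; g=np.mean([k["color"].astype(float).mean(2) for k in cs],0)
    N=480; xs=.5525+(N/2-np.arange(N))*.00025; ys=-.39+(N/2-np.arange(N))*.00025
    Y,X=np.meshgrid(ys,xs); Ti=np.linalg.inv(np.array(c["pose"])); rv=cv2.Rodrigues(Ti[:3,:3])[0]
    def rect(z):
        uv=cv2.projectPoints(np.stack([X,Y,np.full_like(X,z)],-1).reshape(-1,3),rv,Ti[:3,3],np.array(c["K"]),np.array(c["distortion"]))[0].reshape(N,N,2).astype(np.float32)
        return cv2.remap(g.astype(np.float32),uv[...,0],uv[...,1],cv2.INTER_CUBIC)
    I=rect(.153); dx=X-.5525; dy=Y+.39
    # centre of the line, row by row along x
    pts=[]
    for r in np.arange(.004,.022,.001):
        i=int(round(N/2-r/.00025)); row=I[i]; s=(abs(dy[i])<.005); w=np.clip(row-row[s].max()*.6,0,None)*s
        pts.append((r,(w*dy[i]).sum()/w.sum(),row[s].max()))
    pts=np.array(pts); k=pts[:,2]>np.max(pts[:,2])*.6
    f=np.polyfit(pts[k,0],pts[k,1],1); print(n,"line angle",np.degrees(np.arctan(f[0])).round(2),"y0 mm",(f[1]*1e3).round(2),"res",np.std(pts[k,1]-np.polyval(f,pts[k,0])).round(5),k.sum())
    for nm,z,r0,r1 in(("tab",.115,.042,.053),("plate",.112,0,0)):
        if r0:
            J=rect(z)
            # silhouette edges: half level against the plate on either side
            for r in (.043,.046,.049,.052):
                i=int(round(N/2-r/.00025)); s=abs(dy[i])<.010; row=J[i][s]; y=dy[i][s]; hi=np.median(row); d=np.nonzero(row<hi*.75)[0]
                if len(d): print("  tab r",r,"edges mm",np.round(y[[d[0],d[-1]]]*1e3,1),"mid ang",np.degrees((y[d[0]]+y[d[-1]])/2/r).round(2))
    J=rect(.119)
    for r in(.026,.028):
        i=int(round(N/2-r/.00025)); print("  nose",r,np.round(J[i][200:280:6]).astype(int).tolist(),"y",np.round(dy[i][200]*1e3,1),"step -1.5mm")
E
python3 line.py
```

```text
top line angle 0.25 y0 mm -0.14 res 0.00013 14
  tab r 0.043 edges mm [ 3.7 -3.2] mid ang 0.33
  tab r 0.046 edges mm [ 4.5 -3.2] mid ang 0.78
  tab r 0.049 edges mm [ 5.  -3.2] mid ang 1.02
  tab r 0.052 edges mm [ 4.7 -3.2] mid ang 0.83
  nose 0.026 [184, 130, 72, 17, 1, 47, 73, 35, -5, -15, -19, -13, -1, 16] y 10.0 step -1.5mm
  nose 0.028 [247, 180, 75, 3, 0, 93, 168, 128, 66, 51, 39, 26, 9, -2] y 10.0 step -1.5mm
side line angle 4.12 y0 mm 0.08 res 0.00014 18
  tab r 0.046 edges mm [ 2.  -1.7] mid ang 0.16
  tab r 0.049 edges mm [ 2.  -2.2] mid ang -0.15
  tab r 0.052 edges mm [ 1.7 -2. ] mid ang -0.14
  nose 0.026 [72, 54, 46, 46, 49, 52, 54, 58, 66, 79, 93, 106, 120, 135] y 10.0 step -1.5mm
  nose 0.028 [74, 56, 52, 55, 66, 72, 76, 78, 86, 105, 128, 144, 155, 163] y 10.0 step -1.5mm
```

Pointer estimates are 0.3–4° (mean about 2.5°), against the tab at about 0.4°. That calls for roughly a 2.3° clockwise trim.

```bash
python3 -m handwheel '[[[0,1,0,0],[0,1,0,0],[0,1,0,0],[0,1,0,0],[0,1,0,0]]]' >/dev/null
python3 -m handwheel '[[[0,0.98,0,0],[0,0.98,0,0],[0,0.98,0,0],[0,0.98,0,0],[0,0.98,0,0]]]' >/dev/null
python3 -c 'from h import *; go(.5518,-.3900,.1395,-86.5)'
```

```text
t 47.6 pos [ 0.5524 -0.3866  0.238 ] phi -86.4 q6 0.72 SHARES [-0.004  0.018  0.493] twist 0.001 F [0.6 0.7 1.2] open 45.1 grip 0.0
```

```bash
python3 -m handwheel '[[[0,0.01,0.2,0],[0,0.01,0.4,0],[0,0.01,0.48,0],[0,0.01,0.48,0],[0,0.01,0.48,0]]]'
python3 -m handwheel '[[[0,0,0,0],[0,0,0,0],[0,0,0,0],[0,0,0,0],[0,0,0,0.014],[0,0,0,0.027],[0,0,0,0.027],[0,0,0,0.027]]]' 0
python3 -c 'from h import *; go(.5518,-.3900,.1395,-88.8);print(ctrl.get_obs()["torque"])'
python3 -m handwheel '[[[0,0,0,0],[0,0,0,0],[0,0,-0.1,0],[0,0,-0.5,0],[0,0,-0.5,0]]]' 45
python3 -m handwheel '[[[0,-1,0,0],[0,-1,0,0],[0,-1,0,0],[0,-1,0,0],[0,-1,0,0]]]' >/dev/null
python3 -m handwheel '[[[0,-1,0,0],[0,-1,0,0],[0,-1,0,0],[0,-1,0,0],[0,-1,0,0]]]' >/dev/null
python3 line.py | grep -v nose; python3 dial.py rect2
python3 - <<'E'
exec(open("bowls.py").read().replace('("med",(.434,.086),.062,.07)','("med",(.497,-.167),.062,.076)'))
save(T,"fin.png",s=1.5)
E
```

```text
time_s: 48.22
eef_pos: [0.5533, -0.3904, 0.1448]
eef_rot: [0.001, 1.0, 0.031, 0.001]
wrist_force: [-0.4, -0.8, 1.0]
opening: 0.525
grasp_force: 0.0
time_s: 49.22
eef_pos: [0.5527, -0.3908, 0.1442]
eef_rot: [0.001, 1.0, 0.01, 0.001]
wrist_force: [-1.0, 1.2, 6.1]
opening: 0.147
grasp_force: 59.8
t 49.23 pos [ 0.5527 -0.3908  0.1442] phi -88.8 q6 0.76 SHARES [-0.004 -0.004  0.023] twist -0.0 F [-1.   1.2  6.1] open 12.5 grip 59.8
[ 0.25479836  0.19199577 -0.05177786]
time_s: 49.85
eef_pos: [0.5541, -0.392, 0.2496]
eef_rot: [0.003, 1.0, 0.01, 0.003]
wrist_force: [1.1, -0.3, 0.2]
opening: 0.528
grasp_force: 0.0
top line angle -1.37 y0 mm -0.01 res 0.00011 14
  tab r 0.043 edges mm [ 3.7 -3.2] mid ang 0.33
  tab r 0.046 edges mm [ 4.7 -3.2] mid ang 0.93
  tab r 0.049 edges mm [ 5.  -3.2] mid ang 1.02
  tab r 0.052 edges mm [ 4.7 -3.2] mid ang 0.83
side line angle 3.35 y0 mm -0.05 res 0.00013 18
  tab r 0.043 edges mm [ 0.5 -1.5] mid ang -0.67
  tab r 0.046 edges mm [ 2.  -1.7] mid ang 0.16
  tab r 0.049 edges mm [ 1.7 -2. ] mid ang -0.15
  tab r 0.052 edges mm [ 2. -2.] mid ang 0.0
top plate centre [ 0.553  -0.3905] dia [113.2 113.5]
   tab ang 1.49 r 0.0468
   dot ang 169.04 r 0.0473
side plate centre [ 0.5544 -0.3899] dia [118.1 118.8]
   tab ang -0.09 r 0.0469
   dot ang 170.0 r 0.0
top large c [ 0.498  -0.1654] r 0.091 585 z 0.0889 [52, 52, 50, 47, 49, 51, 47, 43, 45, 48, 51, 50]
top med c [ 0.5075 -0.1562] r 0.0578 220 z 0.0748 [3, 0, 0, 3, 17, 28, 31, 27, 29, 31, 32, 19]
side large c [ 0.4994 -0.1686] r 0.0919 585 z 0.0898 [49, 54, 59, 55, 41, 42, 48, 47, 54, 52, 45, 39]
side med c [ 0.5081 -0.16  ] r 0.0593 145 z 0.076 [0, 0, 0, 0, 2, 17, 29, 32, 35, 26, 4, 0]
```

View pics/rect2.png

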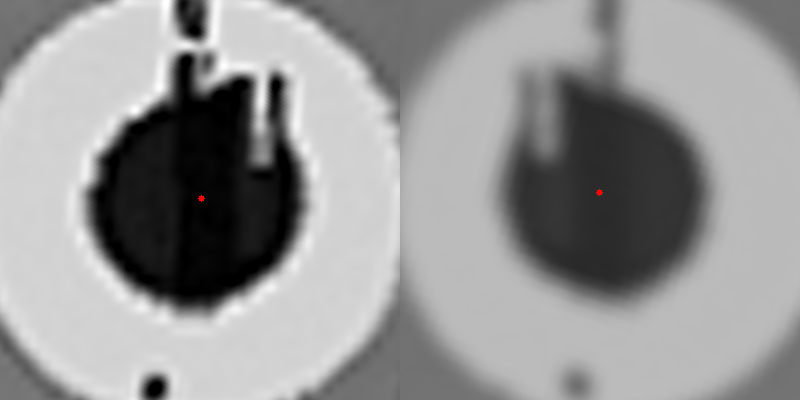

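View pics/fin.png

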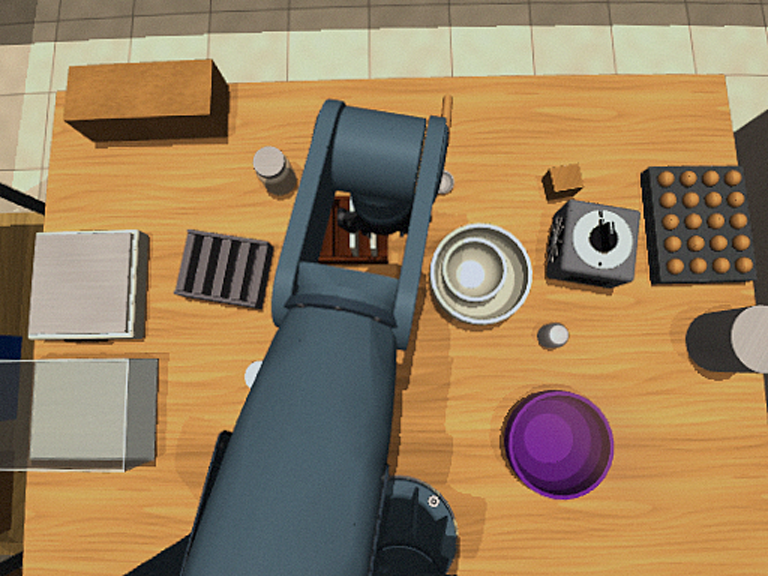

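The dial: the nose (about x=192) now lines up with the tab (about x=191), with the pointer at about 1° and the tab at about 0.4°. The medium bowl has been knocked about 14 mm inside the large one, at (475,268). I'll check that it still sits flat.

Run:
```python
from h import *
for n in("top","side"):
    Ws=[world(cap(n)) for _ in range(3)]; W=np.mean(Ws,0)
    for nm,e,r,z0 in(("med",(.5078,-.1575),.058,.076),("large",(.4985,-.1668),.092,.09)):
        d=np.hypot(W[...,0]-e[0],W[...,1]-e[1]); q=W[(abs(d-r)<.005)&(abs(W[...,2]-z0)<.012)]
        A=np.c_[q[:,:2]-e,np.ones(len(q))]; s=np.linalg.lstsq(A,q[:,2],rcond=None)[0]
        k=abs(A@s-q[:,2])<.003; s=np.linalg.lstsq(A[k],q[k,2],rcond=None)[0]
        print(n,nm,k.sum(),"tilt deg",np.degrees(s[:2]).round(2),"z",s[2].round(4))
```

```text
top med 325 tilt deg [-0.17  0.12] z 0.075
top large 533 tilt deg [-0.07  0.05] z 0.0889
side med 250 tilt deg [0.  0.3] z 0.0754
side large 401 tilt deg [0.09 0.09] z 0.0893
```

```bash
python3 -c 'from bench import ctrl; print(ctrl.get_obs()["eef_pos"]); print(ctrl.hand_in())'
```

```text
[0.54383966 0.00970293 0.24249057]
the job is handed in; nothing more can be done
None
```

The job is handed in: I turned the blower off first, seated the three boards in the rack, nested the medium bowl flat in the large one (it got knocked about 14 mm off centre but still sits level), and last set the dial to the index tab, within about 1° by my measurements; the small bowl and the fourth board weren't there.

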